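Keep the tea warm: pot on the warming tray, sunk dial to medium

TASK

Lift the bail-handled porcelain teapot onto the warming tray and set it down gently, upright, with its foot wholly inside the ring printed on the glass and its spout pointing away from the dial. Only then reach into the recess in the tray's deck and turn the dial clockwise until its pointer stands on the middle one of the three heat marks, and let go. Do not tip the teapot, and leave the cups and the lighter where they are.

Things in the scene. Friction and masses are not known exactly. Their poses are not given: they have to be found in the camera images.
- teapot_center (a point): White porcelain teapot, loose, 173 mm high in all, about 0.4 to 0.65 kg, lid fixed on; belly 122 mm across at 50 mm height, foot ring 84 mm across. This point is on its upright axis, 86.5 mm above its foot. Axes: z up, x towards the spout. The spout sticks out to 107 mm from the axis (tip 100 mm high); nothing on the opposite side or beside it but the bail
- teapot_grip (a point): centre of the grip bar of the teapot's bail (overhead) handle: a straight level bamboo bar 74 mm long along the teapot's x, 14 mm wide (y) and 14 mm high, on the teapot's axis 166 mm above its foot; it is free above and at both sides, and the top of the lid's knob lies 40 mm below its underside. The thin brass arms of the bail run down from the bar's ends in the plane of the spout. Axes as the teapot's
- teapot_foot (a point): centre of the underside of the teapot's foot (it stands on this); axes as the teapot's
- teapot_spout (a point): tip of the teapot's spout, 103 mm from the axis along the teapot's x, 98 mm above the foot
- warmer_plate (a point): centre of the printed ring (142 mm across outside) on the black glass of the electric warming tray, at the level of the glass, 60 mm above the table. The tray is a fixed flat aluminium box 220 mm (its x) by 420 mm (its y) by 60 mm high; the ring's centre lies 80 mm towards +y from the middle of the box, the dial 130 mm towards -y. Axes are the tray's: z up, y from the dial to the ring (a spout pointing away from the dial points along +y)
- dial_well (a point): centre of the mouth of the round recess in the tray's deck, level with the deck (60 mm above the table), 210 mm from warmer_plate along the tray's -y: 80 mm diameter, straight walls, 34 mm deep. On the deck round the mouth are printed, clockwise from above, a small circle (off) towards the tray's +x, and three straight heat marks that grow in size, at 60, 120 and 180 degrees from off; the middle one is the target. Axes are the tray's
- dial_grip (a point): centre of the dial's bar grip, on the dial's axis, 18 mm below the deck (42 mm above the table). The dial sits in the recess: a disc 62 mm across whose top is 5 mm above the recess's floor, and on it a straight bar grip 14 mm wide and 22 mm high (its top is 7 mm below the deck), reaching 27 mm from the axis at the blunt end and 34 mm at the pointed end, which carries a white line and is the pointer. Axes turn with the dial: x along the bar towards the pointer, z up
- dial (a joint): angle of the dial, rad, growing clockwise seen from above: 0 = pointer on the off circle (tray's +x), 1.05 = small mark, 2.09 = middle mark (target), 3.14 = large mark; stops at 0 and 3.5. It starts between 0 and 0.8. It turns with light friction (0.06 N m), without clicks or spring, and stays where it is left
- cup_a: small white ceramic cup, 68 mm across, 46 mm high, standing on the table; bystander, origin under its centre
- cup_b: the other cup, the same; bystander
- lighter: silver plastic lighter with a black press button, 73 mm long, lying flat on the table, 12 mm high; bystander, origin under its centre. A red and gold snack tray snack tray, 236 mm across and 226 mm high, stands out of the way farther left and farther from the robot, its axis at least 270 mm from the teapot's
There are look-alikes about, which are no part of the job. There is more than one size of the part that bears teapot_center; the job needs the largest.

How it is judged:
By the outcome, as a careful person would: the job done as asked, in the order asked, and still so for the second after the job is handed in, with the robot touching nothing.
It also fails if it takes over 72 s, if anything falls off the work surface, if the arm or the gripper's body presses on something with over 40 N, if the wrist force passes 120 N, or if a joint passes its speed limit or range.

ROBOT

A 6-joint arm with a two-finger parallel gripper is mounted at the origin on the work surface. World frame = base frame: x ahead of the robot, y to its left, z up, the work surface at z = 0. Lengths are in m, angles in rad, forces in N, time in s.
With the tool pointing down it reaches from about 0.4 to 0.825 m from the base axis. Payload 7 kg.
Tool frame: the origin (TCP) lies at the very end of the fingers, on their centre line; the grasp point (between the pads) lies 19 mm behind it; z points along the fingers, x is the direction in which the jaws open and shut, and the axes are right-handed (so a half turn about z gives the same grasp; the last joint's range is limited). The gripper opens to 88 mm and grips with 3 to 60 N. Pads are 19 mm wide; open, the fingers measure 130 mm over their backs; the gripper's body (78 mm by 193 mm) begins 47 mm behind the grasp point.
Start: joints at [-0.84, 0.359, 0.012, 0, -1.224, -0.288], TCP at [0.289, -0.61, 0.227] pointing down, gripper open.
Joint ranges: [-3.07, 3.07], [-1.43, 2.12], [-1.02, 1.25], [-3.03, 1.67], [-3.05, -0], [-3.03, 3.03]. Speed limits (rad/s): [2.39, 2.39, 3.01, 3.14, 3.14, 3.14].

INTERFACE

Orientations are given as [roll, pitch, yaw] about the fixed x, y, z axes, in that order (R = Rz(yaw) Ry(pitch) Rx(roll)).
In Python, from station import telemetry, grab_frame, arm, regions_of, pinpoint gives the robot as it stands. The module is installed in compiled form; this text tells all that it offers.
- The arm moves only by the shell command python3 -m inch 'ROWS' [FORCE]. ROWS is text: rows parted by semicolons, each of 7 numbers parted by spaces: the opening, from 0 (shut) to 1 (fully open), then the shift along the world's x, y, z in cm, then the turn, a rotation vector about the world's x, y, z in degrees. A call has 1 to 12 rows; each row is the pose to reach, as a shift and turn from the pose measured when the call began; what a row does not reach only later rows make up. A row lasts 1/8 s, in which the tool goes at most 62.5 mm and 10.7 degrees, less where a joint would pass 70% of its speed; a pose out of reach is approached as far as the arm can. A call with a gripper value outside its range is refused whole. The fingers move at their own pace and stop on an object; FORCE is the grip in N (left out, the last holds). Time passes only in rows, so rows that repeat a pose let the fingers close. It gives the time, the measured TCP pose, the force and the opening at its end, in the units of the state.
- telemetry.get_state(): the state, without advancing time (a new reading comes with each control period).
- grab_frame(name): name is "side" or "top"; returns a dict with "pixels" (480x640x3 uint8, red, green, blue), "fx", "fy", "cx", "cy" (pixels), "R" (3x3) and "t" (3): a world point X has camera coordinates R X + t. Camera axes: x right, y down, z forward; pixel columns grow to the right and rows downward; lengths in m; the calibration is good to about 2 mm. A picture is of the moment at which its call begins. There is no depth.
- arm.job_done(): hands the job in, once; it reports no verdict.
Trained networks look in the newest picture that a camera, given by its name, has taken for a name from the list of things; names that differ only in an ending like _2 or _b are one class to them, and where a whole thing is asked for, a point or a joint stands for the part that bears it (a point fixed in the world has none). Each returns a list of dicts, best first, with "p" (0 to 1); they miss things now and then, are a little off and sometimes report something else, mostly with a low value. They report only what shows in the picture. A call takes as long as a camera call. They do not tell look-alikes from the thing itself.
- regions_of(camera, name): "pixels" (480x640 bool, what is visible of it) and "bbox" ([left, top, right, bottom] in pixels, round what is visible of it).
- pinpoint(camera, name): "location" ([column, row] in pixels: a listed point, or the origin of a listed thing).
The state is a dict: "t": time; "q": joint angles; "qd": joint speeds; "joint_efforts": joint torques, N m; "eef_pos": TCP position; "ee_rot": TCP orientation; "force": force on the tool from outside, world axes, zero at the start; "moment": the same for the moment, N m; "width": finger opening in m.
Only numpy, scipy, OpenCV 4.12 (cv2) and the standard library are available. Lean on these libraries where they do the work, as an engineer would, in place of code of your own. Each camera call takes 0.05 s, during which the arm holds its last target. There are 200 camera calls.

## Working session

There is one attempt and no reset: what is moved stays moved. The work goes in short steps, Python scripts to look and compute and a shell command to move; the robot and the scene stay as the last step left them, time stands still between calls to the robot, and variables do not carry over. Pictures are saved under pics/ and viewed, about 8 in all and at most 12, crops included, and the job is handed in when it is done.

```bash
mkdir -p pics; cat > h.py <<'E'
import numpy as np, cv2
from station import telemetry, grab_frame, arm, regions_of, pinpoint
def ray(f,p):
    d=np.array([(p[0]-f["cx"])/f["fx"],(p[1]-f["cy"])/f["fy"],1.]); R=np.array(f["R"]); return -R.T@np.array(f["t"]), R.T@d
def atz(f,p,z):
    c,d=ray(f,p); return c+d*(z-c[2])/d[2]
def tri(f1,p1,f2,p2):
    c1,d1=ray(f1,p1);c2,d2=ray(f2,p2); s=np.linalg.lstsq(np.c_[d1,-d2],c2-c1,rcond=None)[0]
    a=c1+s[0]*d1;b=c2+s[1]*d2; return (a+b)/2,np.linalg.norm(a-b)
def proj(f,X):
    x=np.array(f["R"])@X+np.array(f["t"]); return np.array([f["fx"]*x[0]/x[2]+f["cx"],f["fy"]*x[1]/x[2]+f["cy"]])
def save(f,n,box=None,k=1):
    im=f["pixels"][:,:,::-1]
    if box: im=im[box[1]:box[3],box[0]:box[2]]
    cv2.imwrite("pics/"+n,cv2.resize(im,None,fx=k,fy=k,interpolation=cv2.INTER_CUBIC))
E
python3 - <<'E'
from h import *
np.set_printoptions(precision=3,suppress=True)
Z=dict(teapot_center=.0865,teapot_grip=.166,teapot_foot=0,teapot_spout=.098,warmer_plate=.06,dial_well=.06,dial_grip=.042,cup_a=0,lighter=0)
for c in("top","side"):
    f=grab_frame(c); save(f,c+"0.png"); print(c,ray(f,(320,240)))
    for n in Z:
        for r in pinpoint(c,n)[:5]: print(n,round(r["p"],2),np.array(r["location"]),atz(f,r["location"],Z[n]))
E
```

```text
top (array([0.408, 0.111, 1.186]), array([ 0.129, -0.012, -0.992]))
teapot_center 0.86 [124.9 301.3] [0.422 0.502 0.087]
teapot_center 0.61 [290.6 352.9] [0.317 0.159 0.087]
teapot_center 0.58 [226.6 265.8] [0.496 0.294 0.087]
teapot_grip 0.95 [287.3 355.7] [0.318 0.161 0.166]
teapot_grip 0.88 [221.1 264. ] [0.493 0.292 0.166]
teapot_grip 0.84 [118.4 296.9] [0.429 0.487 0.166]
teapot_foot 0.7 [132.5 297.8] [0.431 0.517 0.   ]
teapot_spout 0.91 [274.7 323.5] [0.377 0.191 0.098]
teapot_spout 0.62 [155.3 292.9] [0.439 0.437 0.098]
teapot_spout 0.55 [178.4 257.7] [0.512 0.392 0.098]
warmer_plate 0.69 [393.6 254.4] [ 0.524 -0.061  0.06 ]
warmer_plate 0.4 [481.  267.6] [ 0.496 -0.249  0.06 ]
dial_well 0.56 [485.1 266.3] [ 0.499 -0.258  0.06 ]
dial_grip 0.63 [481.7 269.4] [ 0.493 -0.256  0.042]
cup_a 0.81 [290.  153.6] [0.764 0.168 0.   ]
lighter 0.72 [226.8 184.3] [0.691 0.312 0.   ]
side (array([-0.103,  0.923,  1.176]), array([ 0.441, -0.545, -0.713]))
teapot_center 0.94 [386.7 315.8] [0.303 0.177 0.087]
teapot_center 0.9 [292.7 303.7] [0.487 0.288 0.087]
teapot_center 0.75 [367.6 225.7] [ 0.51  -0.029  0.087]
teapot_center 0.56 [241.3 392.1] [0.416 0.525 0.087]
teapot_grip 0.79 [242.9 378.4] [0.396 0.531 0.166]
teapot_grip 0.75 [385.8 298.5] [0.302 0.195 0.166]
teapot_grip 0.68 [290.7 282.2] [0.487 0.292 0.166]
teapot_foot 0.97 [384.1 326.6] [0.321 0.148 0.   ]
teapot_spout 0.88 [259.9 362.2] [0.43  0.455 0.098]
teapot_spout 0.67 [354.1 312.7] [0.36  0.225 0.098]
teapot_spout 0.56 [254.8 323.5] [0.508 0.39  0.098]
warmer_plate 0.74 [366.9 225.6] [ 0.527 -0.052  0.06 ]
dial_well 0.95 [415.5 193.1] [ 0.501 -0.246  0.06 ]
dial_grip 0.73 [419.2 196.4] [ 0.495 -0.26   0.042]
cup_a 0.94 [243.  243.9] [0.772 0.171 0.   ]
cup_a 0.79 [307.6 199.1] [ 0.758 -0.08   0.   ]
lighter 0.71 [228.1 289.6] [0.688 0.309 0.   ]
```

View pics/top0.png

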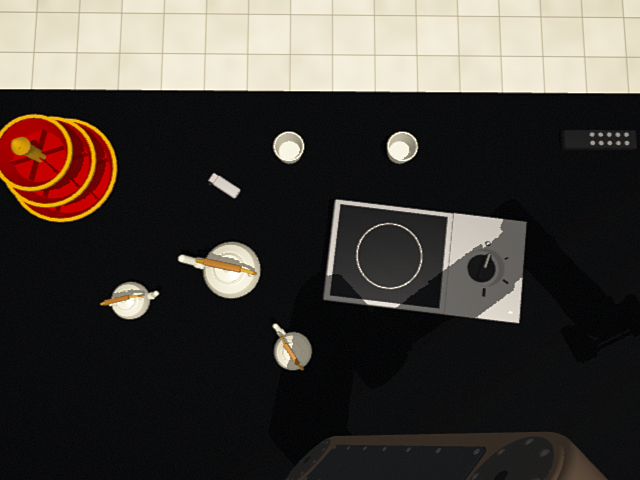

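View pics/side0.png

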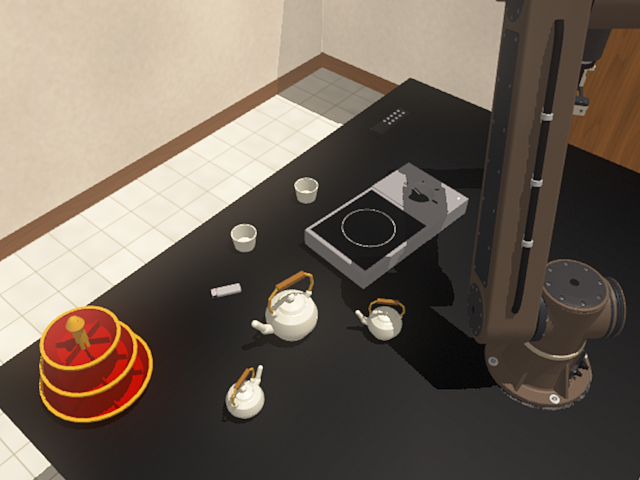

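The top view shows three teapots, at pixels (231,268), (129,300) and (292,352). The one at (231,268) is clearly the largest, with a belly about 57 px across against about 38 px. I'll confirm this in a crop and refine the measurements.

```bash
python3 - <<'E'
from h import *
np.set_printoptions(precision=4,suppress=True)
F={c:grab_frame(c) for c in("top","side")}
out={}
for c,box in (("top",(170,225,275,310)),("side",(245,262,325,345))):
    f=F[c]; x0,y0,x1,y1=box
    hsv=cv2.cvtColor(f["pixels"],cv2.COLOR_RGB2HSV)
    m=np.zeros((480,640),np.uint8); m[y0:y1,x0:x1]=((hsv[...,1]>110)&(hsv[...,2]>60))[y0:y1,x0:x1]
    n,l,s,ce=cv2.connectedComponentsWithStats(m); i=1+s[1:,4].argmax()
    pts=np.argwhere(l==i)[:,::-1].astype(np.float32)
    r=cv2.minAreaRect(pts); print(c,s[i],ce[i],r); out[c]=pts
f=F["top"]
r=sorted(regions_of("top","teapot_center"),key=lambda r:-r["pixels"].sum())
for a in r: print(a["p"],a["bbox"],a["pixels"].sum(),[round(x["p"],2) for x in r][:1])
# ring
g=cv2.cvtColor(f["pixels"],cv2.COLOR_RGB2GRAY)
m=np.zeros_like(g); m[216:294,350:430]=g[216:294,350:430]>75
p=np.argwhere(m)[:,::-1]; d=np.hypot(*(p-[389.5,256]).T); p=p[(d>27)&(d<38)]
W=np.array([atz(f,q,.06)[:2] for q in p]); A=np.c_[2*W,np.ones(len(W))]; s=np.linalg.lstsq(A,(W**2).sum(1),rcond=None)[0]
print("ring",s[:2],np.sqrt(s[2]+s[:2]@s[:2]),len(p))
for q in [(338,201),(526,222),(519,323),(324,299)]: print(q,atz(f,q,.06))
a=cv2.resize(f["pixels"][230:310,170:270],(400,320),interpolation=2); b=cv2.resize(f["pixels"][230:310,440:540],(400,320),interpolation=2)
c=cv2.resize(F["side"]["pixels"][260:350,240:330],(400,280),interpolation=2);e=cv2.resize(F["side"]["pixels"][160:240,380:480],(400,280),interpolation=2)
cv2.imwrite("pics/crop1.png",np.vstack([np.hstack([a,b]),np.hstack([c,e])])[:,:,::-1])
E
```

```text
top [195 258  62  17 353] [223.4164 265.4193] ((225.6536407470703, 265.7829284667969), (62.78888702392578, 6.9843034744262695), 12.094758033752441)
side [267 270  47  44 439] [290.1481 284.3121] ((288.73388671875, 289.58209228515625), (22.73829460144043, 54.90959930419922), 58.81502914428711)
0.92 [177.4, 241.8, 256.8, 300.4] 2636 [0.92]
0.58 [103.3, 282.4, 159.2, 317.6] 1275 [0.92]
0.64 [273.4, 324.6, 313.9, 371.3] 1164 [0.92]
0.44 [468.1, 252.1, 494.1, 284.8] 577 [0.92]
ring [ 0.5219 -0.0503] 0.06982685922507868 499
(338, 201) [0.6406 0.0592 0.06  ]
(526, 222) [ 0.5959 -0.3512  0.06  ]
(519, 323) [ 0.3777 -0.3265  0.06  ]
(324, 299) [0.4278 0.0895 0.06  ]
```

View pics/crop1.png

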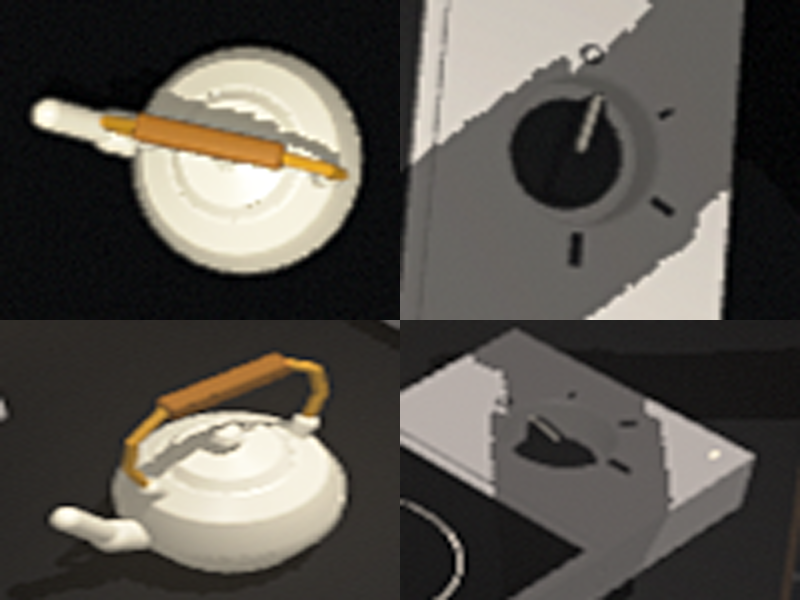

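The crop confirms the pot at (231,268): it is the largest, with its bail bar centred at about (222,265) in top and (291,281) in side, and its spout to the left (+y). The dial is at about (483,268), with its pointer a little clockwise of off.

```bash
python3 - <<'E'
from h import *
from scipy.spatial.transform import Rotation as R
np.set_printoptions(precision=4,suppress=True)
f=grab_frame("top");g=grab_frame("side")
a,b=[atz(f,p,.169) for p in((203.9,261.8),(240.6,268.8))]
print(a,b,(a+b)/2,np.linalg.norm(a-b),np.degrees(np.arctan2(*(a-b)[1::-1])))
print(tri(f,(222.2,265.2),g,(290.9,280.9)))
print("spout tri",tri(f,(178.4,257.7),g,(254.8,323.5)))
t=[atz(f,p,.045) for p in((440+600/4-400/4,230+98/4),(440+582/4-100,230+150/4))]
print("pointer",t,np.degrees(np.arctan2(*(t[0]-t[1])[1::-1])))
s=telemetry.get_state();print(s)
print(R.from_euler("xyz",s["ee_rot"]).as_matrix())
E
```

```text
[0.4971 0.3243 0.169 ] [0.4838 0.2531 0.169 ] [0.4905 0.2887 0.169 ] 0.07242499000967383 79.35085389821515
(array([0.4904, 0.2891, 0.1653]), np.float64(0.0012639311324201409))
spout tri (array([0.5098, 0.3908, 0.098 ]), np.float64(0.004479517076746039))
pointer [array([ 0.5259, -0.2747,  0.045 ]), array([ 0.4973, -0.2638,  0.045 ])] -20.884681135341598
{'t': 1.25, 'q': array([-0.8399,  0.3586,  0.0119, -0.    , -1.2241, -0.2881]), 'qd': array([ 0.001 , -0.0004,  0.0008,  0.0016, -0.0004,  0.001 ]), 'joint_efforts': array([  0.0001, -58.2389,  29.3306,   7.0028,   0.0123,   0.    ]), 'eef_pos': array([ 0.2892, -0.6099,  0.2265]), 'ee_rot': array([3.1416, 0.    , 2.0136]), 'force': array([-0.6243,  0.2036,  0.4671]), 'moment': array([-0.0246, -0.0374,  0.0122]), 'width': 0.08742131245667491}
[[-0.4285  0.9036  0.    ]
 [ 0.9036  0.4285 -0.    ]
 [-0.      0.     -1.    ]]
```

```bash
python3 -m inch '1 2 5 1 0 0 4; 1 4 10 2 0 0 8; 1 6 15 3 0 0 12; 1 8 20 4 0 0 16; 1 10 25 4 0 0 20; 1 12 30 4 0 0 24; 1 14 36 4 0 0 28; 1 16 42 4 0 0 32; 1 18 48 4 0 0 36; 1 20 54 4 0 0 40; 1 22 60 4 0 0 44; 1 22 60 4 0 0 44' 30; python3 -c "
from h import *; print(telemetry.get_state())"
```

```text
t: 2.75
eef_pos: [0.5101, -0.0065, 0.2665]
ee_rot: [3.141, 0.0, 2.787]
force: [-0.3, 0.3, -0.3]
width: 0.0874
{'t': 2.75, 'q': array([ 3.72632614e-01,  5.93588130e-02, -2.81130478e-01, -1.21027811e-04,
       -1.23004165e+00, -7.27354553e-01]), 'qd': array([-0.00854019,  0.0014475 , -0.00680753,  0.00198703, -0.01348989,
       -0.03524856]), 'joint_efforts': array([  1.2091919 , -33.74803305,  29.91968572,   6.99061006,
         0.1736481 ,  -0.12846352]), 'eef_pos': array([ 0.51013489, -0.00647729,  0.26645914]), 'ee_rot': array([3.14133099e+00, 1.22376715e-04, 2.78683027e+00]), 'force': array([-0.28153728,  0.25427508, -0.29537836]), 'moment': array([-0.02545964,  0.16048377,  0.01160551]), 'width': 0.08740999424610685}
```

```bash
python3 -m inch '1 0 5 0 0 0 2; 1 -0.5 10 0 0 0 4; 1 -0.7 15 0 0 0 6; 1 -1 20 0 0 0 8; 1 -1.5 25 0 0 0 9.8; 1 -1.96 29.55 0 0 0 9.8; 1 -1.96 29.55 -2 0 0 9.8; 1 -1.96 29.55 -5 0 0 9.8; 1 -1.96 29.55 -7 0 0 9.8; 1 -1.96 29.55 -7 0 0 9.8; 1 -1.96 29.55 -7 0 0 9.8'; python3 - <<'E'
from h import *
a=[cv2.resize(grab_frame(c)["pixels"][b[1]:b[3],b[0]:b[2]],(400,400),interpolation=2) for c,b in (("top",(170,210,270,310)),("side",(240,250,340,350)))]
cv2.imwrite("pics/g1.png",np.hstack(a)[:,:,::-1])
E
```

```text
t: 4.12
eef_pos: [0.4912, 0.2889, 0.1975]
ee_rot: [3.141, 0.001, 2.957]
force: [0.1, 0.0, -0.5]
width: 0.0876
```

View pics/g1.png

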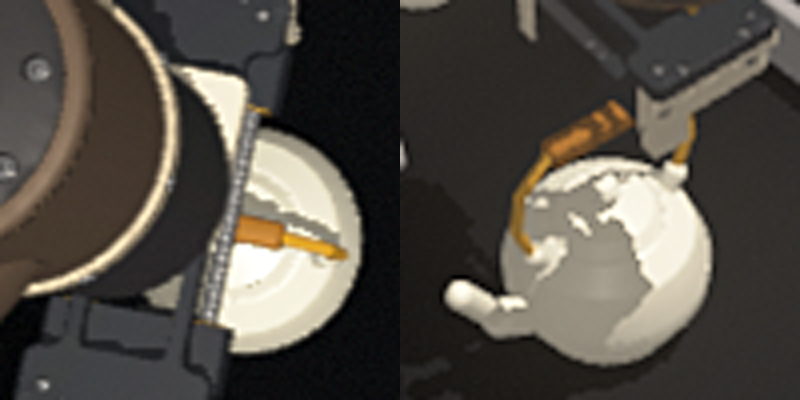

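The fingers straddle the bar, which runs between them in the top view at about (225,267). I'll descend and close.

```bash
python3 -m inch '1 0 0 -2 0 0 0; 1 0 0 -4 0 0 0; 1 0 0 -5.05 0 0 0; 1 0 0 -5.05 0 0 0; 0 0 0 -5.05 0 0 0; 0 0 0 -5.05 0 0 0; 0 0 0 -5.05 0 0 0; 0 0 0 -5.05 0 0 0; 0 0 0 -5.05 0 0 0; 0 0 0 -5.05 0 0 0' 45; python3 -m inch '0 0 0 0.3 0 0 0; 0 0 0 0.8 0 0 0; 0 0 0 1.5 0 0 0; 0 0 0 1.5 0 0 0'
```

```text
t: 5.48
eef_pos: [0.4912, 0.2892, 0.1472]
ee_rot: [3.14, 0.001, 2.958]
force: [-0.4, 0.4, 0.3]
width: 0.0333
t: 5.98
eef_pos: [0.491, 0.2892, 0.1624]
ee_rot: [3.14, 0.001, 2.957]
force: [-0.5, 0.8, -6.2]
width: 0.0134
```

```bash
python3 -m inch '0 0 0 1 0 0 0; 0 0 0 3 0 0 0; 0 0 0 5 0 0 0; 0 0 0 7 0 0 0; 0 0 0 9 0 0 0; 0 0 0 10.5 0 0 0; 0 0 0 11 0 0 0; 0 0 0 11 0 0 0'; python3 -m inch '0 0 -1 0 0 0 0; 0 0.3 -3 0 0 0 0.5; 0 0.6 -6 0 0 0 1; 0 0.9 -9.5 0 0 0 1.5; 0 1.2 -13 0 0 0 2; 0 1.5 -16.5 0 0 0 2.5; 0 1.8 -20 0 0 0 3; 0 2.1 -23.5 0 0 0 3.5; 0 2.4 -27 0 0 0 3.8; 0 2.8 -30.5 0 0 0 3.8; 0 3.1 -33 0 0 0 3.8; 0 3.1 -34 0 0 0 3.8'; python3 - <<'E'
from h import *
print(telemetry.get_state()["eef_pos"])
a=[cv2.resize(grab_frame(c)["pixels"][b[1]:b[3],b[0]:b[2]],(400,400),interpolation=2) for c,b in (("top",(320,190,460,330)),("side",(290,120,450,280)))]
cv2.imwrite("pics/g2.png",np.hstack(a)[:,:,::-1])
E
```

```text
t: 6.98
eef_pos: [0.4909, 0.2892, 0.2722]
ee_rot: [3.14, 0.001, 2.957]
force: [-0.6, -0.1, -6.4]
width: 0.0135
t: 8.48
eef_pos: [0.5212, -0.0525, 0.2715]
ee_rot: [3.14, -0.0, 3.022]
force: [-0.6, 1.8, -6.1]
width: 0.0134
[ 0.52119338 -0.052452    0.27153078]
```

View pics/g2.png

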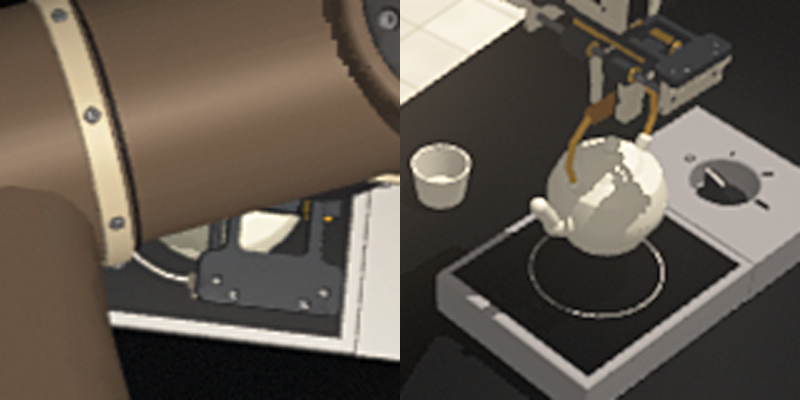

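The side view shows the pot held upright over the ring, spout left and away from the dial. I'll lower it gently.

```bash
python3 -m inch '0 0.1 0.2 -1 0 0 0.2; 0 0.1 0.2 -2 0 0 0.2; 0 0.1 0.2 -3 0 0 0.2; 0 0.1 0.2 -4 0 0 0.2; 0 0.1 0.2 -4.7 0 0 0.2; 0 0.1 0.2 -5.1 0 0 0.2; 0 0.1 0.2 -5.2 0 0 0.2; 0 0.1 0.2 -5.2 0 0 0.2'; python3 -m inch '0 0 0 -0.1 0 0 0; 0 0 0 -0.2 0 0 0; 0 0 0 -0.3 0 0 0; 0 0 0 -0.4 0 0 0; 0 0 0 -0.4 0 0 0'; python3 -m inch '0 0 0 -0.1 0 0 0; 0 0 0 -0.2 0 0 0; 0 0 0 -0.3 0 0 0; 0 0 0 -0.3 0 0 0'
```

```text
t: 9.57
eef_pos: [0.5225, -0.0499, 0.2199]
ee_rot: [3.14, 0.0, 3.026]
force: [0.2, -0.1, -5.7]
width: 0.0136
t: 10.2
eef_pos: [0.5224, -0.0499, 0.2158]
ee_rot: [3.14, -0.0, 3.026]
force: [-0.1, 0.3, -5.8]
width: 0.0134
t: 10.7
eef_pos: [0.5233, -0.0503, 0.2145]
ee_rot: [3.141, 0.003, 3.026]
force: [-1.4, -1.4, 4.9]
width: 0.0135
```

```bash
python3 -m inch '0 0 0 0.05 0 0 0; 0 0 0 0.05 0 0 0; 0.3 0 0 0.05 0 0 0; 0.6 0 0 0.05 0 0 0; 0.6 0 0 0.05 0 0 0; 0.6 0 0 0.05 0 0 0; 0.6 0 0 0.05 0 0 0; 0.6 0 0 2 0 0 0; 0.6 0 0 4 0 0 0; 0.6 0 0 8 0 0 0; 0.6 0 0 10 0 0 0; 0.6 0 0 10 0 0 0'
```

```text
t: 12.2
eef_pos: [0.524, -0.0502, 0.3162]
ee_rot: [3.14, 0.006, 3.026]
force: [-0.1, 0.4, -1.2]
width: 0.0525
```

```bash
python3 - <<'E'
from h import *
np.set_printoptions(precision=4,suppress=True)
F={c:grab_frame(c) for c in("top","side")}
for c in F:
    for n,z in(("dial_well",.06),("dial_grip",.042),("warmer_plate",.06),("teapot_foot",.06),("teapot_spout",.158)):
        for r in pinpoint(c,n)[:3]: print(c,n,round(r["p"],2),np.array(r["location"]),atz(F[c],r["location"],z))
a=[cv2.resize(F[c]["pixels"][b[1]:b[3],b[0]:b[2]],(400,400),interpolation=2) for c,b in (("top",(445,230,525,310)),("side",(290,120,480,310)))]
b=F["top"]["pixels"]
cv2.imwrite("pics/g3.png",np.hstack(a)[:,:,::-1])
E
```

```text
top dial_well 0.66 [485.4 266.9] [ 0.4974 -0.2587  0.06  ]
top dial_grip 0.92 [481.8 268.4] [ 0.4955 -0.2566  0.042 ]
top teapot_foot 0.8 [130.5 299.3] [0.4264 0.5002 0.06  ]
top teapot_foot 0.36 [228.2 187.3] [0.6699 0.2988 0.06  ]
top teapot_spout 0.96 [153.4 293. ] [0.4371 0.4227 0.158 ]
side dial_well 0.58 [417.6 191.9] [ 0.4995 -0.254   0.06  ]
side dial_grip 0.76 [418.5 197.5] [ 0.4939 -0.2544  0.042 ]
side warmer_plate 0.95 [367.2 227.6] [ 0.5214 -0.0461  0.06  ]
side warmer_plate 0.32 [342.5 219.1] [ 0.5912 -0.0291  0.06  ]
side teapot_foot 0.7 [383.7 326.1] [0.3011 0.187  0.06  ]
side teapot_foot 0.65 [367.9 227.8] [ 0.5196 -0.0467  0.06  ]
side teapot_spout 0.8 [343.5 217.8] [0.5313 0.0493 0.158 ]
side teapot_spout 0.74 [355.1 311.9] [0.3335 0.2607 0.158 ]
side teapot_spout 0.67 [261.2 365.8] [0.393 0.485 0.158]
```

View pics/g3.png

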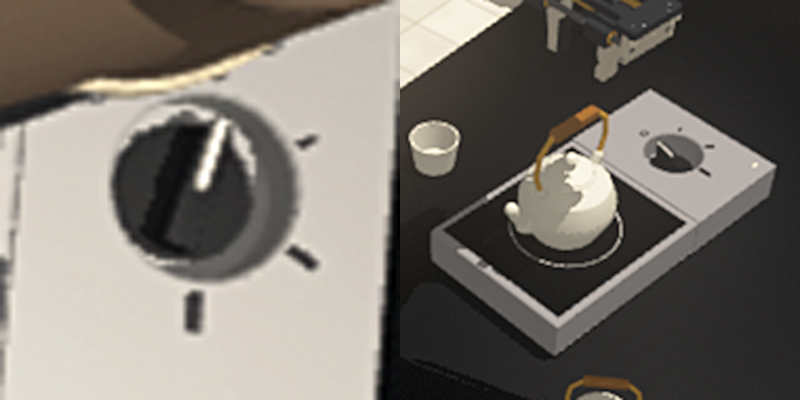

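The side view shows the pot upright, centred in the ring at about (367,228), spout away from the dial. In the top crop the pointer is about 12° clockwise of off. Next come the exact dial angles.

```bash
python3 - <<'E'
from h import *
f=grab_frame("top")
T=lambda x,y,z:atz(f,(445+x/5,230+y/5),z)[:2]
ang=lambda v:np.degrees(np.arctan2(v[1],v[0]))
print("pointer",ang(T(222,120,.053)-T(200,190,.053)), T(200,190,.053))
print("bar dark edge",ang(T(187,125,.053)-T(150,243,.053)))
print("mouth",T((112+298)/2,(98+282)/2,.06))
L=[T(307,142,.06),T(302,258,.06),T(193,311,.06)]
for c in((.497,-.259),(.4965,-.2575)): print(c,[ang(p-c) for p in L],[np.linalg.norm(p-c) for p in L])
for a,b in(((300,146),(316,137)),((289,250),(316,267)),((194,293),(193,330))): print(ang(T(*b,.06)-T(*a,.06)))
E
```

```text
pointer -19.26946132781583 [ 0.49558338 -0.26007075]
bar dark edge -19.153085327818136
mouth [ 0.49504904 -0.259943  ]
(0.497, -0.259) [np.float64(-67.57724888248744), np.float64(-126.6710117002003), np.float64(173.60160749242849)] [np.float64(0.04976969735804119), np.float64(0.05218352801307329), np.float64(0.05434049050885731)]
(0.4965, -0.2575) [np.float64(-67.69994678119747), np.float64(-125.27163249958666), np.float64(175.13293477476165)] [np.float64(0.05134712579584662), np.float64(0.05310387315490367), np.float64(0.05369562010558999)]
-61.068910301441356
-122.58840643197328
176.46363982546822
```

```bash
python3 -m inch '0.3 -0.3 -2 0 0 0 8; 0.3 -0.6 -4 0 0 0 17; 0.3 -1 -7 0 0 0 26; 0.3 -1.4 -10 0 0 0 35; 0.3 -1.8 -13 0 0 0 44; 0.3 -2.2 -16 0 0 0 53; 0.3 -2.5 -19 0 0 0 62; 0.3 -2.75 -20.9 -3 0 0 71; 0.3 -2.75 -20.9 -8 0 0 77.4; 0.3 -2.75 -20.9 -13 0 0 77.4; 0.3 -2.75 -20.9 -17.6 0 0 77.4; 0.3 -2.75 -20.9 -17.6 0 0 77.4' 15; python3 -m inch '0.3 0 0 0 0 0 0;0.3 0 0 0 0 0 0'; python3 - <<'E'
from h import *
print(telemetry.get_state()["q"])
a=[cv2.resize(grab_frame(c)["pixels"][b[1]:b[3],b[0]:b[2]],(400,400),interpolation=2) for c,b in (("top",(445,230,525,310)),("side",(370,140,470,240)))]
cv2.imwrite("pics/g4.png",np.hstack(a)[:,:,::-1])
E
```

```text
t: 14.35
eef_pos: [0.4933, -0.2588, 0.1353]
ee_rot: [3.134, 0.002, -1.907]
force: [-0.3, -0.2, 0.8]
width: 0.0261
t: 14.6
eef_pos: [0.4945, -0.259, 0.1373]
ee_rot: [3.136, 0.002, -1.906]
force: [-0.5, -0.6, 0.2]
width: 0.0262
[-0.13382083  0.24728263 -0.36450364 -0.0033961  -0.96371385  1.37098025]
```

View pics/g4.png

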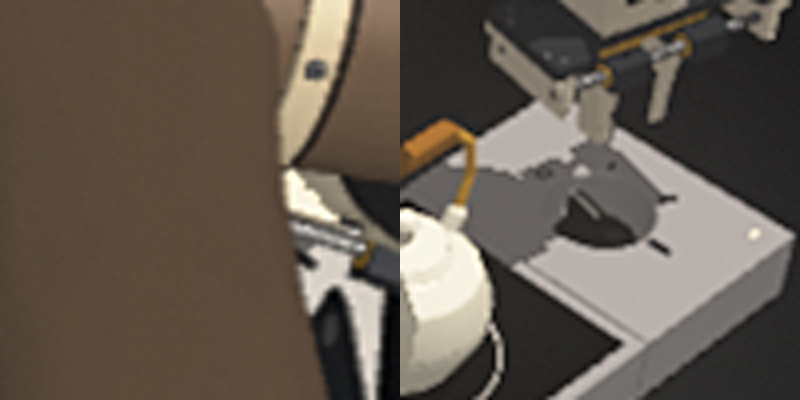

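```bash
python3 -m inch '0.3 0.2 0 -3 0 0 0; 0.3 0.2 0 -6 0 0 0; 0.3 0.2 0 -7.2 0 0 0; 0.3 0.2 0 -7.2 0 0 0; 0.3 0.2 0 -7.2 0 0 0; 0.3 0.2 0 -7.2 0 0 0'; python3 - <<'E'
from h import *
cv2.imwrite("pics/g5.png",cv2.resize(grab_frame("side")["pixels"][140:240,370:470],(600,600),interpolation=2)[:,:,::-1])
E
```

```text
t: 15.45
eef_pos: [0.497, -0.2591, 0.0661]
ee_rot: [3.138, 0.002, -1.906]
force: [-0.0, -0.9, -0.3]
width: 0.0264
```

View pics/g5.png

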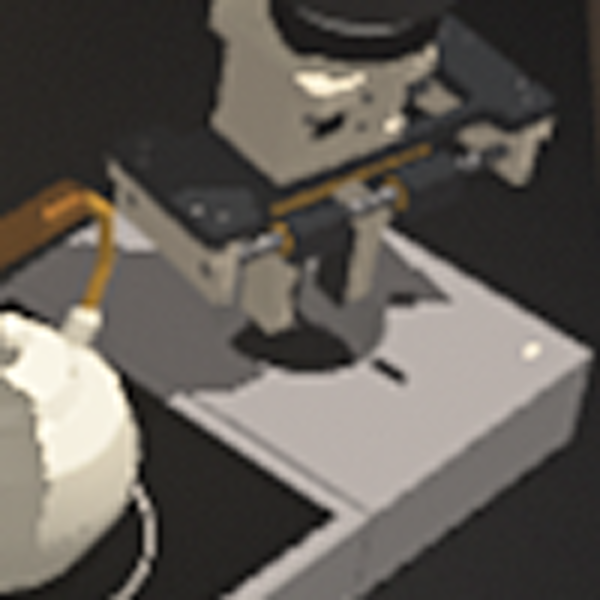

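The fingers stand at the mouth of the recess, one at each side, clear of the walls. I'll go in step by step.

```bash
python3 -m inch '0.3 0 0 -0.4 0 0 0; 0.3 0 0 -0.8 0 0 0; 0.3 0 0 -1.2 0 0 0; 0.3 0 0 -1.4 0 0 0; 0.3 0 0 -1.4 0 0 0' && python3 -m inch '0.3 0 0 -0.4 0 0 0; 0.3 0 0 -0.8 0 0 0; 0.3 0 0 -1.2 0 0 0; 0.3 0 0 -1.5 0 0 0; 0.3 0 0 -1.5 0 0 0; 0.3 0 0 -1.5 0 0 0'
```

```text
t: 16.12
eef_pos: [0.4967, -0.2591, 0.0517]
ee_rot: [3.137, 0.002, -1.906]
force: [-1.0, 0.3, 0.3]
width: 0.0267
t: 16.88
eef_pos: [0.4968, -0.2591, 0.0367]
ee_rot: [3.138, 0.002, -1.906]
force: [-0.1, 0.6, 0.0]
width: 0.0267
```

```bash
python3 -m inch '0 0 0 0 0 0 0; 0 0 0 0 0 0 0; 0 0 0 0 0 0 0; 0 0 0 0 0 0 0; 0 0 0 0 0 0 0' 15; python3 -m inch '0 0 0 0 0 0 -4; 0 0 0 0 0 0 -9; 0 0 0 0 0 0 -15; 0 0 0 0 0 0 -20; 0 0 0 0 0 0 -20'
```

```text
t: 17.5
eef_pos: [0.497, -0.2588, 0.0369]
ee_rot: [3.138, 0.002, -1.906]
force: [0.8, 5.7, 3.5]
width: 0.0137
t: 18.12
eef_pos: [0.4972, -0.2584, 0.0369]
ee_rot: [3.138, 0.003, -2.257]
force: [1.3, 5.7, 1.7]
width: 0.0137
```

```bash
python3 -m inch '0 0 0.05 0 0 0 -5; 0 0 0.05 0 0 0 -12; 0 0 0.05 0 0 0 -19; 0 0 0.05 0 0 0 -26; 0 0 0.05 0 0 0 -33; 0 0 0.05 0 0 0 -40; 0 0 0.05 0 0 0 -46; 0 0 0.05 0 0 0 -50; 0 0 0.05 0 0 0 -50'
```

```text
t: 19.25
eef_pos: [0.4983, -0.2579, 0.0369]
ee_rot: [3.138, 0.005, -3.128]
force: [4.4, 3.1, -2.6]
width: 0.0139
```

```bash
python3 -m inch '0 0 0 0 0 0 -5; 0 0 0 0 0 0 -12; 0 0 0 0 0 0 -19; 0 0 0 0 0 0 -26; 0 0 0 0 0 0 -32; 0 0 0 0 0 0 -36; 0 0 0 0 0 0 -37.5; 0 0 0 0 0 0 -37.5; 0 0 0 0 0 0 -37.5'; python3 -m inch '0.1 0 0 0 0 0 0; 0.3 0 0 0 0 0 0; 0.3 0 0 0 0 0 0; 0.3 0 0 0 0 0 0; 0.3 0 0 0 0 0 0'
```

```text
t: 20.38
eef_pos: [0.4991, -0.2581, 0.0369]
ee_rot: [3.137, 0.006, 2.502]
force: [5.2, -0.2, -5.9]
width: 0.0138
t: 21.0
eef_pos: [0.4988, -0.2581, 0.037]
ee_rot: [3.138, 0.006, 2.502]
force: [-0.4, -0.3, -0.3]
width: 0.0262
```

Yaw is 143.4°. I'll rise straight up, then move aside so both cameras can see.

```bash
python3 -m inch '0.3 0 0 0.7 0 0 0; 0.3 0 0 1.4 0 0 0; 0.3 0 0 2.4 0 0 0; 0.3 0 0 4 0 0 0; 0.3 0 0 8 0 0 0; 0.3 0 0 13 0 0 0; 0.3 -2 -4 17 0 0 0; 0.3 -4 -9 18 0 0 0; 0.3 -6 -15 18 0 0 0; 0.3 -8 -20 18 0 0 0; 0.3 -11 -25 18 0 0 0; 0.3 -14 -30 18 0 0 0'; python3 - <<'E'
from h import *
F={c:grab_frame(c) for c in("top","side")}
a=[cv2.resize(F[c]["pixels"][b[1]:b[3],b[0]:b[2]],(400,400),interpolation=2) for c,b in (("top",(445,230,525,310)),("side",(290,120,480,310)))]
a2=[cv2.resize(F["top"]["pixels"],(266,200))]
cv2.imwrite("pics/g6.png",np.hstack(a)[:,:,::-1]); save(F["top"],"top_end.png")
E
```

```text
t: 22.5
eef_pos: [0.3577, -0.5597, 0.2183]
ee_rot: [3.138, 0.007, 2.503]
force: [1.8, -0.1, -0.1]
width: 0.0262
```

View pics/g6.png

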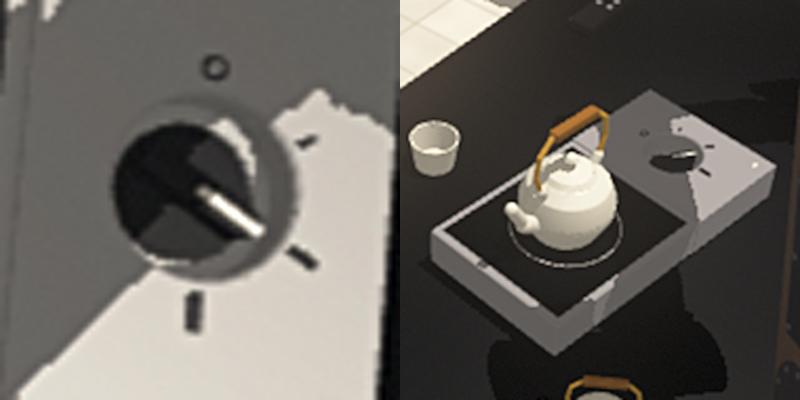

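View pics/top_end.png

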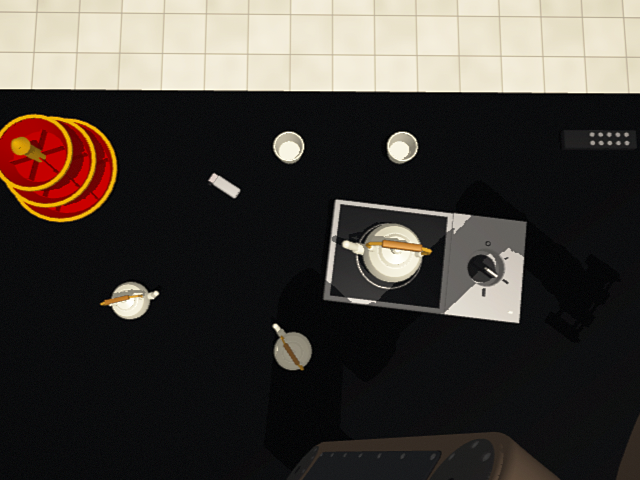

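The pointer aims at the middle mark: line direction about -124° to -127°, mark about -125° to -127°. The pot stands centred in the ring at top (392,252), with its bar parallel to the tray's long edge and its spout away from the dial. Cups and lighter have not moved, and the robot is clear of everything.

```bash
python3 -c "
from h import *; print(arm.job_done())"
```

```text
the job is handed in; nothing more can be done
None
```

I set the largest teapot upright inside the printed ring with its spout pointing away from the dial. I then turned the dial clockwise to the middle heat mark, let go, moved the arm clear and handed the job in at about 22.5 s.

- **Teapot:** The foot was within about 2 mm of the ring's centre in the side camera. The bail lies parallel to the tray's long edge.
- **Set-down:** I felt contact at about 11 N against the hanging weight before releasing, and the pot did not tip.
- **Dial:** The gripper yaw puts the pointer at -126.6°, and the picture gives about -124°. The mark measures -125° to -127° depending on the method (its short printed line alone reads -122.6°). So the readings disagree by about 2° to 4°, within measuring error.
- **Other things:** The cups, lighter and two smaller teapots had not moved in the last picture.
- **One deviation:** I started the first lift before the fingers had fully closed, so the bar was gripped about 8 mm low in the pads. It held firmly.

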